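Check the two manual override pins of a hydraulic valve

ROBOT

A 6-joint arm with a two-finger parallel gripper is mounted at the origin on the work surface. World frame = base frame: x ahead of the robot, y to its left, z up, the work surface at z = 0. Lengths are in mm, angles in rad, forces in N, time in s.
With the tool pointing down it reaches from about 400 to 925 mm from the base axis. Payload 12.5 kg.
Tool frame: the origin (TCP) lies at the very end of the fingers, on their centre line; the grasp point (between the pads) lies 19 mm behind it; z points along the fingers, x is the direction in which the jaws open and shut, and the axes are right-handed (so a half turn about z gives the same grasp; the last joint's range is limited). The gripper opens to 95 mm and grips with 3 to 60 N. Pads are 20 mm wide; open, the fingers measure 119 mm over their backs; the gripper's body (75 mm by 180 mm) begins 59 mm behind the grasp point.
Start: joints at [-1.447, 0.491, 1.559, -0, 1.092, -0.106], TCP at [142.386, -608.583, 214.661] pointing down, gripper open.
Joint ranges: [-3.1, 3.1], [-0.84, 2.19], [0.05, 2.79], [-1.13, 4.28], [0.06, 2.93], [-2.69, 2.69]. Speed limits (rad/s): [2.22, 2.22, 2.79, 3.14, 3.14, 3.14].

INTERFACE

Orientations are given as [roll, pitch, yaw] about the fixed x, y, z axes, in that order (R = Rz(yaw) Ry(pitch) Rx(roll)).
In Python, from cell import state, viewer, ticket, look_for, regions_of gives the robot as it stands.
- The arm moves only by the shell command python3 -m inch 'ROWS'. ROWS is JSON, a list of rows, each a list of 7 numbers: the turn, a rotation vector about the world's x, y, z in degrees, then the shift along the world's x, y, z in mm, then the opening, from -1 (shut) to 1 (fully open). In form: [[rx, ry, rz, tx, ty, tz, hand], ...]. A call has 1 to 10 rows; each row shifts and turns the commanded pose from where the row before left it; what a row does not reach is not made up. A row lasts 1/10 s, in which the tool goes at most 50 mm and 8.59 degrees, less where a joint would pass 70% of its speed; a pose out of reach is approached as far as the arm can. A call with a gripper value outside its range is refused whole. The fingers move at their own pace and stop on an object; the grip force is fixed at half the most. Time passes only in rows, so rows that do not move let the fingers close. It gives the time, the measured TCP pose, the force and the opening at its end, in the units of the state.
- state(): the state, without advancing time (a new reading comes with each control period).
- viewer.read_camera(name): name is "scene" or "top"; returns a dict with "color" (420x560x3 uint8, red, green, blue), "depth" (420x560 float32, mm along the optical axis (not along the pixel's ray), 0 where there is no reading), "fx", "fy", "cx", "cy" (pixels), "position" and "orientation" of the camera in the world. Camera axes: x right, y down, z forward; pixel columns grow to the right and rows downward; lengths in mm; the calibration is good to about 2 mm. A picture is of the moment at which its call begins.
- ticket.job_done(): hands the job in, once; it reports no verdict.
Trained networks look in the newest picture that a camera, given by its name, has taken for a name from the list of things; names that differ only in an ending like _2 or _b are one class to them, and where a whole thing is asked for, a point or a joint stands for the part that bears it (a point fixed in the world has none). Each returns a list of dicts, best first, with "score" (0 to 1); they miss things now and then, are a little off and sometimes report something else, mostly with a low value. They report only what shows in the picture. A call takes as long as a camera call. They do not tell look-alikes from the thing itself.
- look_for(name, camera): "box" ([left, top, right, bottom] as shares, 0 to 1, of the picture: columns of its width, rows of its height, round what is visible of it).
- regions_of(name, camera): "pixels" (420x560 bool, what is visible of it) and "box" ([left, top, right, bottom] as shares, 0 to 1, of the picture: columns of its width, rows of its height, round what is visible of it).
The state is a dict: "t": time; "joints": joint angles; "qvel": joint speeds; "tau": joint torques, N m; "eef_pos": TCP position; "tcp_rot": TCP orientation; "ft_force": force on the tool from outside, world axes, zero at the start; "moment": the same for the moment, N m; "opening": opening from 0.0 (shut) to 1.0 (fully open).
Only numpy, scipy, OpenCV 4.12 (cv2) and the standard library are available. Lean on these libraries where they do the work, as an engineer would, in place of code of your own. Each camera call takes 0.05 s, during which the arm holds its last target. There are 200 camera calls.

TASK

Take the yellow-handled probe from its blue stand and use it to push in the valve's red-collared override pin gently, well past half its stroke, holding it there for about half a second before letting it spring back; then swing the valve round by its crank peg to its other stop, so that the blue-collared pin comes out from under the orange guard to where the red one was, and push that one in the same way. Finally put the probe back upright in its stand, let go, and leave the valve at that stop and the other parts on the bench where they are.

Things in the scene. Friction and masses are not known exactly. Their poses are not given: they have to be found in the camera images.
- probe: hand probe standing upright in the stand: yellow square handle 20 x 20 mm, 60 mm long (81 to 141 mm above the tip), then a steel collar 34 mm across (75 to 81 mm above the tip), then a steel shaft 8 mm across with a round tip; 0.12 kg. Origin at the tip; z axis points from the tip to the handle
- probe_tip (a point): the probe's tip, lower end of the shaft
- probe_grip (a point): middle of the probe's handle, 113 mm above the tip, where it is best held
- stand: blue tool stand fixed to the bench, 90 x 90 mm, 85 mm high, with a round hole 20 mm across through the middle of its top plate. The probe's shaft hangs through the hole and its collar rests on the top plate, so the tip is 10 mm above the bench. Origin under its centre, z up
- fixture: white base plate 200 x 220 x 14 mm, fixed to the bench, carrying the swivelling valve (a dark block on an aluminium disc, to 134 mm high). Origin on the swivel's vertical axis at bench height; the red collar faces its -x side at the start. An orange bent sheet guard stands along its +y edge (y = 108 to 111 mm, x = -65 to 65 mm) up to 183 mm, with a roof over y = 36 to 111 mm
- swivel (a joint): angle of the valve on the swivel, rad: 0 to 0.12 at the start, growing counter-clockwise seen from above, hard stop at 1.571. Stays where it is left; light friction (about 1 N at the peg)
- crank_peg (a point): black ball 20 mm across at the top of the upright crank peg on the valve's disc; the steel peg is 14 mm across and runs from 30 mm to 116 mm above the bench, 110 mm from the swivel axis (on the fixture's -x, -y side at the start). This point is the ball's centre, 106 mm above the bench
- mouth_a (a point): red override collar: tube 34 mm across, bore 16 mm across, leaning 30 degrees outwards from vertical on the valve's edge, mouth 130 mm above the bench. Origin: centre of the mouth; z points out along the bore. The flat brass pin, 13.6 mm across, sits down the bore, its face 10 to 18 mm below the mouth (varies and is not measured: feel for it)
- mouth_b (a point): blue override collar: tube 34 mm across, bore 16 mm across, leaning 30 degrees outwards from vertical on the valve's edge, mouth 130 mm above the bench. Origin: centre of the mouth; z points out along the bore. The flat brass pin, 13.6 mm across, sits down the bore, its face 10 to 18 mm below the mouth (varies and is not measured: feel for it)
- pin_a (a joint): how far the red override pin is pressed in, m: 0 out, 0.007 at the end of its stroke; spring return, 2 N to start and 9 N at the end
- pin_b (a joint): the same for the blue override pin
- blue_bin: blue open bin 130 x 100 x 55 mm with two nuts in it; origin under its centre. Bystander
- wrench: steel open-ended wrench lying on the bench, 190 mm long. Bystander
- elbow: white pipe elbow on a steel collar, about 52 mm tall, standing. Bystander
- spool: turned steel valve spool, 80 mm tall, 28 mm across, standing. Bystander
- end_plug: red plastic end plug, 40 mm across, 30 mm tall. Bystander
Things that resemble listed ones, but are neither listed nor needed, are in the scene too. What is meant by the probe is not pink, purple or white, and is the smaller of those in its own colour.

How it is judged (in metres and radians):
On the way, in this order (a step that is already met when the one before it is completed fails the run):
1. the red override pin is pressed in more than 4 mm by the probe, with the valve still at its first stop (value of joint pin_a above 0.004 m and contact force between probe and fixture above 1.5 N and value of joint swivel below 0.25 rad), for 0.3 s.
2. both pins are out and the valve has been turned to its other stop (value of joint each of pin_a, pin_b below 0.0015 m and value of joint swivel above 1.45 rad), for 0.2 s.
3. the blue override pin is pressed in more than 4 mm by the probe (value of joint pin_b above 0.004 m and contact force between probe and fixture above 1.5 N and value of joint swivel above 1.45 rad), for 0.3 s.
At the end, for the whole second after the job is handed in: both pins sprung back (within 1.5 mm), the valve at its other stop (over 1.45 rad), the probe at rest in its stand: tip within 12 mm of the stand's centre and 4 to 16 mm above the bench, upright within 4 degrees (all of step 2 and horizontal distance between probe_tip and stand below 0.012 m and z of probe_tip in the frame of stand between 0.004 and 0.016 m and angle between probe's own z axis and vertical below 0.07 rad and linear speed of probe below 0.02 m/s); the robot touches nothing.
It fails at once if the probe is pushed against the valve or its pins with more than 25 N (contact force between probe and fixture above 25 N).
It fails at once if a bystander is moved by more than 25 mm (distance of any of blue_bin, wrench, elbow, spool, end_plug from where it was at the start of the episode above 0.025 m).
It also fails if it takes over 72 s, if anything falls off the work surface, if the arm or the gripper's body presses on something with over 40 N, if the wrist force passes 120 N, or if a joint passes its speed limit or range.

## Working session

There is one attempt and no reset: what is moved stays moved. The work goes in short steps, Python scripts to look and compute and a shell command to move; the robot and the scene stay as the last step left them, time stands still between calls to the robot, and variables do not carry over. Pictures are saved under pics/ and viewed, on a budget of 10 in all, crops included, one or two more only if the job needs it, and the job is handed in when it is done.

```bash
mkdir -p pics; ls
cat > h.py <<'E'
import numpy as np, cv2
from scipy.spatial.transform import Rotation as R
from cell import state, viewer, ticket, look_for, regions_of
def cam(n):
    return viewer.read_camera(n)
def rot(c):
    o=np.array(c["orientation"],float)
    return o if o.shape==(3,3) else R.from_euler('xyz',o).as_matrix() if o.size==3 else R.from_quat(o).as_matrix()
def cloud(c):
    v,u=np.mgrid[0:420,0:560]; d=c["depth"]
    P=np.stack([(u-c["cx"])/c["fx"]*d,(v-c["cy"])/c["fy"]*d,d],-1)
    W=P@rot(c).T+np.array(c["position"]); W[d==0]=np.nan
    return W
def proj(c,p):
    q=(np.array(p)-np.array(c["position"]))@rot(c)
    return q[0]/q[2]*c["fx"]+c["cx"], q[1]/q[2]*c["fy"]+c["cy"]
def save(c,f,box=None,s=1):
    im=c["color"][...,::-1]
    if box: im=im[box[1]:box[3],box[0]:box[2]]
    cv2.imwrite(f,cv2.resize(im,None,fx=s,fy=s,interpolation=cv2.INTER_CUBIC))
E
python3 - <<'E'
from h import *
print(state())
for n in("scene","top"):
    c=cam(n); print(n,c["position"],c["orientation"],c["fx"]); W=cloud(c)
    save(c,f"pics/{n}0.png",s=1.4)
    for k in("probe","stand","fixture","crank_peg","mouth_a"):
        for r in regions_of(k,n)[:4]:
            m=r["pixels"]; b=np.array(r["box"])*[560,420,560,420]
            print(k,round(r["score"],2),b.round(),np.nanmedian(W[m],0).round(),np.nanmax(W[m][:,2]).round())
E
```

```text
pics
{'t': 0.0, 'joints': array([-1.44661471e+00,  4.91566007e-01,  1.55944051e+00,  4.09167272e-06,
        1.09169637e+00, -1.05616319e-01]), 'qvel': array([-0.00170755,  0.00070013, -0.00086115, -0.00033482, -0.00012153,
       -0.0005479 ]), 'tau': array([-3.49167363e-03, -6.12653446e+01, -2.58185345e+01,  6.90958486e-02,
        4.81200521e-02, -9.56102440e-05]), 'eef_pos': array([ 142.34645219, -608.32930383,  214.06082118]), 'tcp_rot': array([-3.14147200e+00,  1.10366408e-03, -1.34100021e+00]), 'ft_force': array([ 0.46011386, -0.26150863,  0.45332405]), 'moment': array([ 0.02505517, -0.02258575, -0.00645921]), 'opening': 0.9974134620714281}
scene [1082.4174455   281.68521388  893.86476333] [-2.47454135 -0.01804832  2.17515869] 413.9069688622536
probe 0.8 [170. 135. 190. 193.] [ 594. -343.  144.] 207.0
probe 0.62 [259. 136. 268. 176.] [ 424. -222.   97.] 146.0
probe 0.61 [238.  90. 253. 146.] [ 354. -339.  144.] 208.0
probe 0.5 [211. 126. 221. 168.] [ 476. -341.  116.] 160.0
stand 0.94 [197. 137. 241. 183.] [ 487. -334.   62.] 103.0
fixture 0.6 [233. 186. 348. 294.] [604.  10.  62.] 187.0
crank_peg 0.83 [250. 186. 323. 269.] [605. -32.  37.] 183.0
mouth_a 0.88 [252. 183. 319. 270.] [603. -32.  37.] 184.0
mouth_a 0.29 [231. 185. 348. 294.] [604.  10.  56.] 187.0
top [528.23726623 -50.38924611 963.57348388] [-3.0937556   0.00526226 -1.55875494] 383.6183584286684
probe 0.89 [404. 193. 444. 212.] [ 584. -343.  160.] 208.0
probe 0.82 [450. 234. 481. 249.] [ 498. -455.  109.] 148.0
probe 0.67 [407. 250. 430. 263.] [ 468. -340.  129.] 157.0
probe 0.66 [400. 302. 441. 331.] [ 348. -338.  163.] 208.0
stand 0.92 [383. 230. 437. 281.] [ 472. -331.   84.] 152.0
fixture 0.94 [218. 165. 325. 251.] [566. -23.  92.] 187.0
crank_peg 0.83 [257. 173. 328. 247.] [567. -49.  67.] 186.0
mouth_a 0.97 [255. 173. 327. 248.] [567. -48.  70.] 183.0
```

View pics/scene0.png

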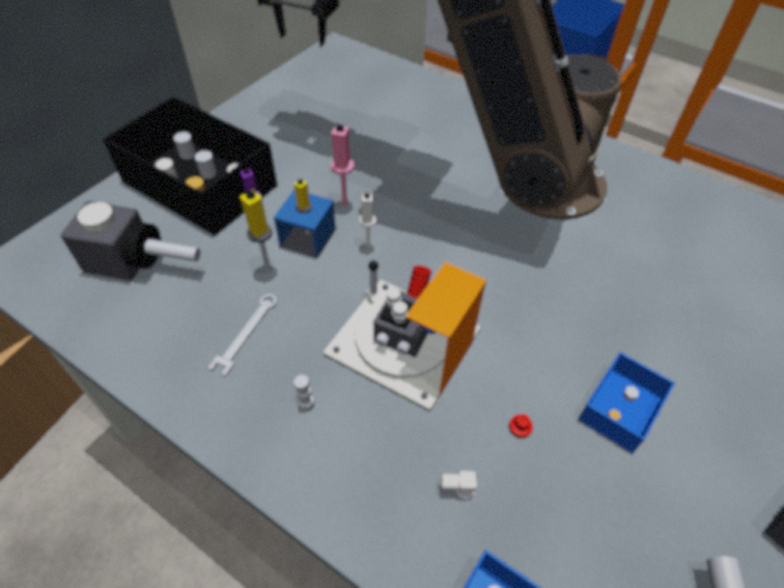

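View pics/top0.png

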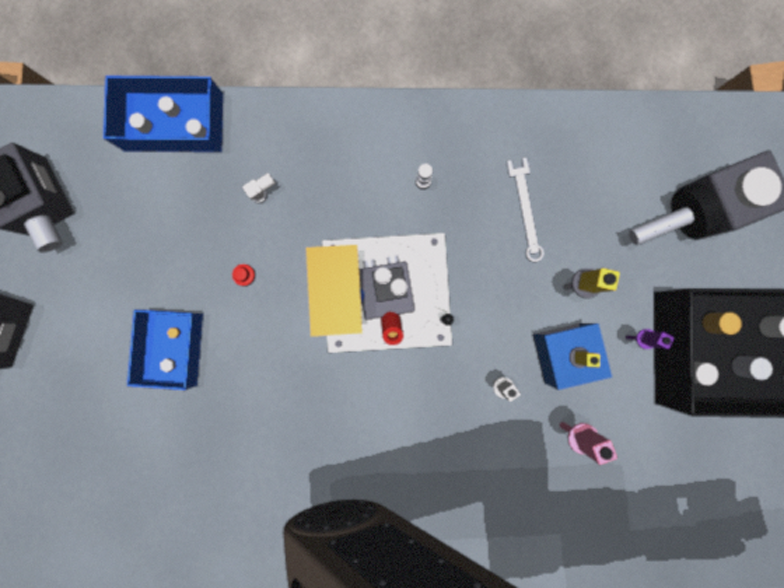

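Top view: four or five look-alikes. In the 784-px picture they are: yellow in the blue stand (590,360), larger yellow (600,280), purple (655,340), pink (595,445) and white (507,388). The yellow one in the blue stand is the smaller of the two yellows, with its top at about 151 mm against 208. I'll confirm it with a crop and measure the probe, stand, fixture and collar.

Run:
```python
from h import *
t=cam("top"); s=cam("scene")
a=cv2.resize(t["color"][220:290,370:450],None,fx=5,fy=5,interpolation=cv2.INTER_CUBIC)
b=cv2.resize(t["color"][160:260,210:330],None,fx=3.5,fy=3.5,interpolation=cv2.INTER_CUBIC)
im=np.zeros((350,820,3),np.uint8); im[:,:400]=a; im[:,400:]=b[:,:420]
cv2.imwrite("pics/crop1.png",im[...,::-1])
def sel(c,lo,hi,box,lo2=None):
    h=cv2.cvtColor(c["color"],cv2.COLOR_RGB2HSV); m=cv2.inRange(h,lo,hi)
    if lo2: m|=cv2.inRange(h,*lo2)
    k=np.zeros_like(m); k[box[1]:box[3],box[0]:box[2]]=1
    return (m*k)>0
for n,c,yb,rb in(("top",t,(400,240,445,275),(265,215,300,255)),("scene",s,(205,120,225,155),(285,185,312,220))):
    W=cloud(c)
    y=sel(c,(20,120,90),(35,255,255),yb); r=sel(c,(0,130,60),(8,255,255),rb,((170,130,60),(180,255,255)))
    print(n,y.sum(),r.sum())
    P=W[y]; P=P[np.isfinite(P[:,0])]; print("yellow med",np.median(P,0).round(1),P.min(0).round(),P.max(0).round())
    top=P[P[:,2]>145]; print(" ytop",len(top),top.mean(0).round(1) if len(top) else "")
    v,u=np.nonzero(y); print(" px",u.min(),u.max(),v.min(),v.max())
    Q=W[r]; Q=Q[np.isfinite(Q[:,0])]; print("red",np.median(Q,0).round(1),Q.min(0).round(),Q.max(0).round(), "high",Q[Q[:,2]>115].mean(0).round(1))
    v,u=np.nonzero(r); print(" px",u.min(),u.max(),v.min(),v.max())
# stand top plate blue, fixture plate white
W=cloud(t)
b=sel(t,(100,120,40),(125,255,255),(375,225,442,285)); P=W[b]; P=P[abs(P[:,2]-85)<6]
rc=cv2.minAreaRect(P[:,:2].astype(np.float32)); print("stand",rc,len(P))
w=(abs(W[...,2]-14)<5)&(t["color"].min(2)>150); w[:160]=0;w[255:]=0;w[:,:215]=0;w[:,330:]=0
P=W[w]; print("plate",cv2.minAreaRect(P[:,:2].astype(np.float32)),P[:,2].mean())
o=sel(t,(12,120,90),(25,255,255),(210,165,265,250)); P=W[o];P=P[P[:,2]>170]; print("roof",cv2.minAreaRect(P[:,:2].astype(np.float32)),P[:,2].mean())
k=t["color"].max(2)<50; k[:220]=0;k[240:]=0;k[:,:308]=0;k[:,330:]=0
print("ball",np.argwhere(k).mean(0),W[k][:, :].round()[:12])
```

```text
top 61 245
yellow med [ 470.4 -341.8  150.1] [ 460. -355.  133.] [ 477. -337.  157.]
 ytop 51 [ 469.2 -344.3  151.2]
 px 418 427 252 261
red [514.  -41.9 125.1] [488. -59.  93.] [536. -28. 139.] high [506.8 -43.8 128.3]
 px 273 287 223 245
scene 131 229
yellow med [ 477.3 -340.6  130.7] [ 463. -355.   91.] [ 481. -336.  155.]
 ytop 35 [ 474.  -343.8  150.2]
 px 211 219 130 149
red [520.5 -40.9 121.9] [491. -58.  94.] [541. -28. 139.] high [513.7 -41.8 127.1]
 px 292 306 190 212
stand ((468.7294616699219, -346.86370849609375), (88.99437713623047, 90.37704467773438), 14.034083366394043) 1283
plate ((572.1135864257812, -32.46678161621094), (200.0646514892578, 219.73532104492188), 4.226589202880859) 13.941723750476383
roof ((567.7779541015625, 41.034671783447266), (126.68646240234375, 74.32865905761719), 3.9888007640838623) 183.10348816029503
ball [227.48275862 319.20689655] [[ 533. -128.  111.]
 [ 533. -130.  114.]
 [ 533. -132.  112.]
 [ 533. -134.  116.]
 [ 530. -126.  112.]
 [ 530. -128.  113.]
 [ 530. -130.  112.]
 [ 530. -132.  116.]
 [ 530. -134.  116.]
 [ 530. -136.  114.]
 [ 528. -124.  110.]
 [ 528. -125.  113.]]
```

View pics/crop1.png

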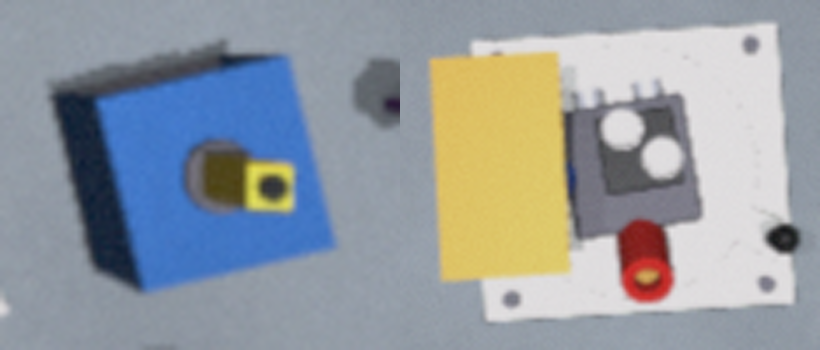

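Left half of the crop: the yellow handle in the blue stand, nearly square to the world axes, top at about (270,186). Right half: red mouth at (648,280), ball at (783,238). The stand is at (469,-347) and the fixture at (572,-32.5) with a yaw of about 4°. I'll move above the probe and fit the mouth as I go.

```bash
python3 -m inch '[[0,0,-6.6,0,0,25,0.3],[0,0,-6.6,0,0,25,0.3],[0,0,0,33,26,0,0.3],[0,0,0,33,26,0,0.3],[0,0,0,33,26,0,0.3],[0,0,0,33,26,0,0.3],[0,0,0,33,26,0,0.3],[0,0,0,33,26,0,0.3],[0,0,0,33,26,0,0.3],[0,0,0,33,26,0,0.3]]'
cat > fit.py <<'E'
from h import *
from scipy.ndimage import map_coordinates
AX=np.array([572.1,-32.5])
def redness(c):
    I=cv2.GaussianBlur(c["color"],(0,0),.6).astype(float); return I[...,0]-I[...,1]*1.0
def blueness(c):
    I=cv2.GaussianBlur(c["color"],(0,0),.6).astype(float); return I[...,2]-I[...,0]
def ringfit(c,F,guess,span=14):
    best=[];th=np.linspace(0,2*np.pi,24,endpoint=False)
    for x in np.arange(guess[0]-span,guess[0]+span+.1,1):
        for y in np.arange(guess[1]-span,guess[1]+span+.1,1):
            d=np.array([x,y])-AX; d/=np.hypot(*d)
            n=np.array([d[0]*.5,d[1]*.5,.866]); e1=np.array([-d[1],d[0],0]); e2=np.cross(n,e1)
            sc=0
            for r,w in((3,-1),(6,-1),(10,1),(12.5,1),(15,1),(19.5,-1)):
                p=np.array([x,y,130])+r*(np.cos(th)[:,None]*e1+np.sin(th)[:,None]*e2)
                q=(p-c["position"])@rot(c); u=q[:,0]/q[:,2]*c["fx"]+c["cx"]; v=q[:,1]/q[:,2]*c["fy"]+c["cy"]
                sc+=w*map_coordinates(F,[v,u],order=1).mean()
            best.append((sc,x,y))
    best.sort(reverse=True); b=np.array(best[:6]); return b.mean(0).round(1),b[0].round(1)
E
python3 - <<'E'
from fit import *
for n in("top","scene"):
    c=cam(n); print(n,ringfit(c,redness(c),(503,-44)))
print(state()["eef_pos"],state()["tcp_rot"])
E
```

```text
t: 1.7
eef_pos: [407.6, -399.3, 264.8]
tcp_rot: [-3.141, -0.0, -1.571]
ft_force: [0.9, -0.3, 0.8]
opening: 0.65
top (array([215.5, 501. , -44.5]), array([222.9, 501. , -45. ]))
scene (array([ 42.4, 490.8, -30.2]), array([ 44., 490., -30.]))
[ 409.28928758 -397.78200387  264.80016137] [-3.14090008e+00  2.04951883e-04 -1.56731895e+00]
```

```bash
python3 -m inch '[[0,0,0,31,27,0,0.3],[0,0,0,31,27,0,0.3],[0,0,0,0,0,-40,0.3],[0,0,0,0,0,-30,0.3],[0,0,0,0,0,0,0.3],[0,0,0,0,0,0,0.3]]'
python3 - <<'E'
from h import *
s=state();print(s["eef_pos"],s["tcp_rot"],s["joints"])
c=cam("top"); save(c,"pics/grasp.png",(380,200,480,290),5)
E
```

```text
t: 2.4
eef_pos: [468.3, -347.2, 195.3]
tcp_rot: [3.141, 0.0, -1.572]
ft_force: [-0.6, -0.7, 0.2]
opening: 0.65
[ 468.26075506 -347.2206553   195.25768019] [ 3.14141124e+00  4.26119759e-06 -1.57192829e+00] [-7.51277549e-01  4.51583983e-01  1.68759927e+00 -1.43042548e-04
  1.00254503e+00  8.20727723e-01]
```

View pics/grasp.png

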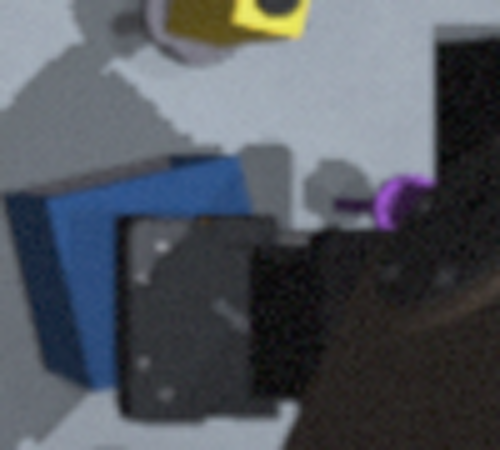

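The gripper covers the probe, with the blue stand left at (100,270), clear of its neighbours. Descending and gripping.

```bash
python3 -m inch '[[0,0,0,1,1,-35,0.3],[0,0,0,1,1,-35,0.3],[0,0,0,0,0,-21,0.3],[0,0,0,0,0,0,-1],[0,0,0,0,0,0,-1],[0,0,0,0,0,0,-1],[0,0,0,0,0,0,-1],[0,0,0,0,0,0,-1],[0,0,0,0,0,0,-1]]'
python3 -c "
from h import *
s=state();print(s['eef_pos'],s['ft_force'],s['moment'],s['opening'])"
```

```text
t: 3.35
eef_pos: [470.7, -345.0, 104.4]
tcp_rot: [-3.141, -0.001, -1.571]
ft_force: [0.3, -0.1, 5.5]
opening: 0.207
[ 470.66779449 -345.01337072  104.38756985] [ 0.29287664 -0.14432845  5.50282137] [-0.12286574  0.03728544 -0.0107614 ] 0.20681035624401325
```

```bash
python3 -m inch '[[0,0,0,0,0,20,-1],[0,0,0,0,0,40,-1],[0,0,0,0,0,43,-1],[0,0,0,0,0,43,-1],[0,0,0,-3,36,0,-1],[0,0,0,-3,36,0,-1],[0,0,0,-3,36,0,-1],[0,0,0,-4,36,0,-1],[0,0,0,-4,36,0,-1],[0,0,0,-4,36,0,-1]]'
python3 -m inch '[[0,0,0,-4,38,0,-1],[0,0,0,-4,37,0,-1],[1.25,-7.4,0,0,0,-4,-1],[1.25,-7.4,0,0,0,-4,-1],[1.25,-7.4,0,0,0,-4,-1],[1.25,-7.4,0,0,0,-4,-1],[0,0,0,0,0,0,-1],[0,0,0,0,0,0,-1],[0,0,0,0,0,0,-1]]'
python3 - <<'E'
from fit import *
s=state();print(s)
Rm=R.from_euler('xyz',s['tcp_rot']).as_matrix(); z=Rm[:,2]; tip=s['eef_pos']+94.4*z; print('tip',tip,'n',-z)
ims=[]
for n in("top","scene"):
    c=cam(n); print(n,ringfit(c,redness(c),(501,-44.5),8),'tip px',proj(c,tip),'mouth px',proj(c,(501,-44.5,130)))
    u,v=map(int,proj(c,(501,-44.5,130))); save(c,f"pics/m_{n}.png",(u-35,v-35,u+35,v+35),5.7); ims.append(cv2.imread(f"pics/m_{n}.png"))
cv2.imwrite("pics/m.png",np.hstack(ims))
E
```

```text
t: 4.35
eef_pos: [448.8, -127.1, 249.8]
tcp_rot: [3.142, 0.0, -1.572]
ft_force: [1.8, -0.3, -1.1]
opening: 0.209
t: 5.25
eef_pos: [442.7, -51.5, 235.2]
tcp_rot: [-2.668, 0.084, -1.547]
ft_force: [0.8, -0.1, -1.4]
opening: 0.214
{'t': 5.25, 'joints': array([-0.43281603,  0.07340468,  2.22520803,  0.57786694,  0.51409759,
        0.6732755 ]), 'qvel': array([ 0.0042109 ,  0.0029237 ,  0.00337779,  0.02228881, -0.00952171,
       -0.02588503]), 'tau': array([ -0.26566291, -28.36786151, -22.14522779,   0.68825763,
        -0.72000956,   0.04663028]), 'eef_pos': array([442.69732508, -51.50258979, 235.23832285]), 'tcp_rot': array([-2.66805139,  0.08442742, -1.54652077]), 'ft_force': array([ 0.7577885 , -0.09631125, -1.38591876]), 'moment': array([-0.01202172,  0.3430336 ,  0.01930825]), 'opening': 0.21364105132728317}
tip [485.56292089 -43.37520762 151.52544239] n [-0.4540847  -0.08609515  0.88678899]
top (array([217.1, 500.8, -44.7]), array([224.7, 501. , -44.5])) tip px (np.float64(279.5144323802009), np.float64(246.76688735148136)) mouth px (np.float64(280.21271494809747), np.float64(239.10158417261158))
scene (array([ 23.7, 502.8, -45.7]), array([ 24.8, 503. , -45.5])) tip px (np.float64(306.3061698782684), np.float64(182.71065425140216)) mouth px (np.float64(301.95852157688176), np.float64(192.2622142031368))
```

View pics/m.png

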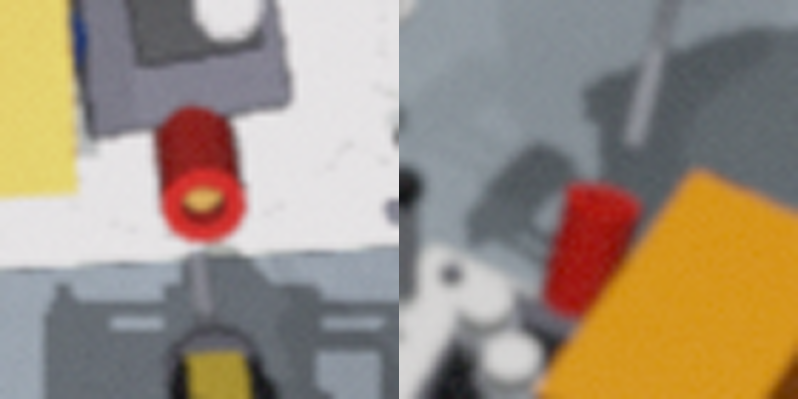

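Left (top): red mouth centre at (204,204), grey shaft tip near (197,250). Right (scene): tip at (635,145), above the collar's upper rim at (605,190). Both agree with the computed tip within about 1–2 px. I'll settle, then recompute the correction.

```bash
python3 -m inch '[[0,0,0,0,0,0,-1],[0,0,0,0,0,0,-1]]'
cat > st.py <<'E'
from h import *
import sys
M=np.array(eval(sys.argv[1])); d=float(sys.argv[2]); AX=np.array([572.1,-32.5])
tilt=float(sys.argv[3]) if len(sys.argv)>3 else 30
s=state(); z=R.from_euler('xyz',s['tcp_rot']).apply([0,0,1]); tip=s['eef_pos']+94.4*z
h=(M[:2]-AX)/np.hypot(*(M[:2]-AX)); t=np.radians(tilt); n=np.array([*(h*np.sin(t)),np.cos(t)])
ax=np.cross(-z,n); rv=np.degrees(ax/np.linalg.norm(ax)*np.arcsin(np.linalg.norm(ax)))
T=M+(d+94.4)*n
print('t',s['t'],'tip',tip.round(1),'n now',(-z).round(3),'want',n.round(3)); r=tip-M; a=r@n
print('tip along bore',a.round(1),'lateral',(r-a*n).round(1)); print('turn',rv.round(2),'shift',(T-s['eef_pos']).round(1))
print('F',s['ft_force'].round(1),'open',round(s['opening'],3))
E
python3 st.py '(501,-44.7,130)' 15
```

```text
t: 5.55
eef_pos: [442.2, -51.2, 234.8]
tcp_rot: [-2.667, 0.085, -1.546]
ft_force: [0.8, 0.5, -0.8]
opening: 0.211
t 5.55 tip [485.2 -43.  151.2] n now [-0.455 -0.087  0.886] want [-0.493 -0.085  0.866]
tip along bore 26.0 lateral [-3.   3.9 -1.3]
turn [-0.01 -2.46 -0.25] shift [  4.9  -2.8 -10.1]
F [ 0.8  0.5 -0.8] open 0.211
```

```bash
python3 -m inch '[[0,-1.2,0,2.5,-1.5,-5,-1],[0,-1.2,0,2.5,-1.5,-5,-1],[0,0,0,0,0,0,-1],[0,0,0,0,0,0,-1]]'
python3 st.py '(501.5,-45,130)' 4
python3 - <<'E'
from fit import *
ims=[]
for n in("top","scene"):
    c=cam(n)
    u,v=map(int,proj(c,(501,-44.5,130))); save(c,"pics/x.png",(u-25,v-25,u+25,v+25),8); ims.append(cv2.imread("pics/x.png"))
    s=state(); tip=s['eef_pos']+94.4*R.from_euler('xyz',s['tcp_rot']).apply([0,0,1]); p=np.array(proj(c,tip))-(u-25,v-25); print(n,(p*8).round(), (np.array(proj(c,(501.5,-45,130)))-(u-25,v-25))*8)
cv2.imwrite("pics/m2.png",np.hstack(ims))
E
```

```text
t: 5.95
eef_pos: [447.1, -54.3, 224.9]
tcp_rot: [-2.626, 0.084, -1.543]
ft_force: [0.1, 0.5, -1.1]
opening: 0.208
t 5.95 tip [493.4 -46.1 143.1] n now [-0.491 -0.087  0.867] want [-0.492 -0.087  0.866]
tip along bore 15.4 lateral [-0.5  0.3 -0.3]
turn [ 0.02 -0.07  0.01] shift [ 6.   0.7 -9.7]
F [ 0.1  0.5 -1.1] open 0.208
top [207. 230.] [203.56968698 198.98468035]
scene [219. 156.] [205.40536305 202.38588088]
```

View pics/m2.png

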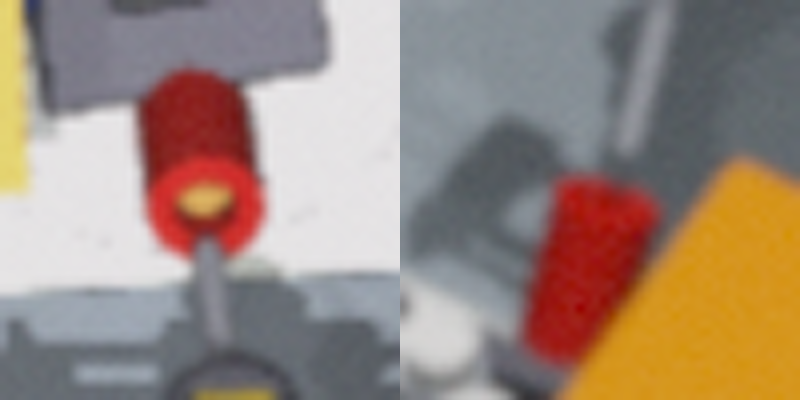

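Left: tip at (206,234), mouth centre at (206,204), in line. Right: tip at (622,155), above the mouth centre (609,195). Going in along the bore.

```bash
python3 -m inch '[[0,0,0,2.3,0,-5,-1],[0,0,0,2.7,0.5,-4.8,-1],[0,0,0,2.7,0.5,-4.8,-1],[0,0,0,2.7,0.5,-4.7,-1],[0,0,0,0,0,0,-1],[0,0,0,0,0,0,-1]]'
python3 st.py '(500.3,-45.3,130)' -9
```

```text
t: 6.65
eef_pos: [457.5, -52.7, 205.3]
tcp_rot: [-2.625, 0.084, -1.543]
ft_force: [-0.4, 0.5, -1.6]
opening: 0.207
t 6.65 tip [503.9 -44.5 123.5] n now [-0.492 -0.087  0.867] want [-0.492 -0.088  0.866]
tip along bore -7.5 lateral [-0.1  0.2 -0. ]
turn [ 0.04 -0.05  0.02] shift [ 0.8 -0.1 -1.3]
F [-0.4  0.5 -1.6] open 0.207
```

```bash
for i in 1; do python3 -m inch '[[0,0,0,1,0.2,-1.7,-1],[0,0,0,0.5,0.1,-0.9,-1],[0,0,0,0,0,0,-1]]'; done; python3 st.py '(500.3,-45.3,130)' -13 | tail -4
```

```text
t: 6.95
eef_pos: [459.1, -52.5, 203.0]
tcp_rot: [-2.624, 0.084, -1.543]
ft_force: [-1.9, -0.1, 0.4]
opening: 0.21
t 6.95 tip [505.5 -44.3 121.3] n now [-0.492 -0.086  0.866] want [-0.492 -0.088  0.866]
tip along bore -10.2 lateral [0.2 0.1 0.1]
turn [0.06 0.   0.04] shift [ 1.2  0.1 -2.5]
F [-1.9 -0.1  0.4] open 0.21
```

```bash
python3 -m inch '[[0,0,0,0.5,0.1,-0.9,-1],[0,0,0,0.5,0.1,-0.9,-1],[0,0,0,0,0,0,-1]]'; python3 st.py '(500.3,-45.3,130)' -13 | tail -4
```

```text
t: 7.25
eef_pos: [460.1, -52.3, 201.2]
tcp_rot: [-2.624, 0.084, -1.543]
ft_force: [-2.3, -0.1, 2.2]
opening: 0.209
t 7.25 tip [506.5 -44.1 119.4] n now [-0.492 -0.086  0.866] want [-0.492 -0.088  0.866]
tip along bore -12.3 lateral [0.2 0.1 0.1]
turn [ 0.06 -0.    0.04] shift [ 0.2 -0.1 -0.7]
F [-2.3 -0.1  2.2] open 0.209
```

```bash
python3 -m inch '[[0,0,0,0.5,0.1,-0.9,-1],[0,0,0,0.5,0.1,-0.9,-1],[0,0,0,0,0,0,-1]]'; python3 st.py '(500.3,-45.3,130)' -13 | tail -4
```

```text
t: 7.55
eef_pos: [461.1, -52.1, 199.4]
tcp_rot: [-2.624, 0.084, -1.543]
ft_force: [-2.3, -0.7, 5.0]
opening: 0.207
t 7.55 tip [507.6 -44.  117.6] n now [-0.492 -0.086  0.866] want [-0.492 -0.088  0.866]
tip along bore -14.4 lateral [0.1 0.1 0.1]
turn [ 0.06 -0.01  0.04] shift [-0.9 -0.3  1.1]
F [-2.3 -0.7  5. ] open 0.207
```

```bash
python3 -m inch '[[0,0,0,0.5,0.1,-0.9,-1],[0,0,0,0,0,0,-1],[0,0,0,0,0,0,-1],[0,0,0,0,0,0,-1],[0,0,0,0,0,0,-1],[0,0,0,0,0,0,-1],[0,0,0,0,0,0,-1]]'; python3 st.py '(500.3,-45.3,130)' 30
```

```text
t: 8.25
eef_pos: [461.5, -52.0, 198.5]
tcp_rot: [-2.624, 0.084, -1.543]
ft_force: [-2.7, -0.8, 4.0]
opening: 0.209
t 8.25 tip [508.  -43.9 116.8] n now [-0.492 -0.086  0.866] want [-0.492 -0.088  0.866]
tip along bore -15.4 lateral [0.1 0.1 0.1]
turn [ 0.07 -0.    0.04] shift [-22.5  -4.2  39.2]
F [-2.7 -0.8  4. ] open 0.209
```

```bash
python3 -m inch '[[0,0,0,0.4,0.1,-0.7,-1],[0,0,0,0,0,0,-1]]';python3 -m inch '[[0,0,0,0,0,0,-1]]'|grep ft;python3 -m inch '[[0,0,0,0,0,0,-1]]'|grep ft;python3 -m inch '[[0,0,0,0,0,0,-1],[0,0,0,0,0,0,-1]]'|grep ft; python3 st.py '(500.3,-45.3,130)' 30
```

```text
t: 8.45
eef_pos: [462.0, -51.9, 197.8]
tcp_rot: [-2.624, 0.084, -1.543]
ft_force: [-3.2, -0.7, 5.7]
opening: 0.208
ft_force: [-4.3, -0.7, 5.9]
ft_force: [-2.5, -0.5, 5.1]
ft_force: [-3.0, -1.1, 5.5]
t 8.85 tip [508.4 -43.8 116.1] n now [-0.492 -0.086  0.866] want [-0.492 -0.088  0.866]
tip along bore -16.2 lateral [0.2 0.1 0.1]
turn [0.07 0.   0.04] shift [-22.9  -4.3  39.9]
F [-3.  -1.1  5.5] open 0.208
```

Red pin pressed to about 6 mm (about 7.7 N) and held over 0.5 s. Backing out along the bore, straightening up and heading to the peg.

```bash
python3 -m inch '[[0,0,0,-3,-0.5,5.2,-1],[0,0,0,-6.5,-1.2,11.5,-1],[0,0,0,-6.7,-1.3,11.6,-1],[0,0,0,-6.7,-1.3,11.6,-1],[-1.3,7.4,0,16,-15,3,-1],[-1.3,7.4,0,16,-15,3,-1],[-1.3,7.4,0,15,-15,3,-1],[-1.3,7.4,0,15,-15,3,-1],[0,0,0,0,0,0,-1],[0,0,0,0,0,0,-1]]'
python3 - <<'E'
from fit import *
s=state(); print(s['eef_pos'],s['tcp_rot'],s['ft_force'])
c=cam("top"); k=c["color"].max(2)<50; k[:215]=0;k[245:]=0;k[:,:308]=0;k[:,332:]=0
n,l,st,ce=cv2.connectedComponentsWithStats(k.astype(np.uint8)); print(st,ce)
for u,v in[(319.2,227.5)]+[tuple(ce[i]) for i in range(1,n)]:
    d=rot(c)@[(u-c["cx"])/c["fx"],(v-c["cy"])/c["fy"],1]; p=c["position"]+d*(106-c["position"][2])/d[2]
    r=p[:2]-AX; print(u,v,p,np.hypot(*r),np.degrees(np.arctan2(r[1],r[0]))%360)
E
```

```text
t: 9.85
eef_pos: [497.0, -110.2, 247.8]
tcp_rot: [-3.108, 0.014, -1.562]
ft_force: [-0.9, 0.8, -1.8]
opening: 0.208
[ 497.03974991 -110.15687477  247.83997453] [-3.10796922  0.01430719 -1.56225091] [-0.92791286  0.80154992 -1.82543179]
[[     0      0    560    420 235198]
 [   317    220      1      2      2]] [[279.49968112 209.49990646]
 [317.         220.5       ]]
319.2 227.5 [ 527.09574834 -131.01384901  106.        ] 108.30679163549394 245.44757550504121
317.0 220.5 [ 542.65138098 -125.98908736  106.        ] 98.01750158929319 252.51581994582997
```

```bash
python3 -m inch '[[-0.4,1,0,1.5,-4,-20,-1],[-0.4,0.95,0,0,0,-28,-1],[0,0,0,0,0,-28,-1],[0,0,0,0,0,-28,-1],[0,0,0,0,0,0,-1],[0,0,0,0,0,0,-1]]'
cat > arc.py <<'E'
from h import *
import sys
s=state(); z=R.from_euler('xyz',s['tcp_rot']).apply([0,0,1]); tip=s['eef_pos']+94.4*z
r=tip[:2]-[572.1,-32.5]; a=np.degrees(np.arctan2(r[1],r[0]))%360
print('tip',tip.round(1),'z',z.round(3),'r',np.hypot(*r).round(1),'ang',a.round(1),'F',s['ft_force'].round(1),s['opening'])
p=tip[:2]
for b in map(float,sys.argv[1:]):
    q=np.array([572.1,-32.5])+110*np.array([np.cos(np.radians(b)),np.sin(np.radians(b))]); print(b,(q-p).round(1)); p=q
E
python3 arc.py 231 237 243 249 255 261 267 273 279 285 291 297 303 309 315 318 321 323 325 327
```

```text
t: 10.5
eef_pos: [498.2, -114.2, 145.5]
tcp_rot: [-3.141, 0.0, -1.563]
ft_force: [-0.2, 0.4, -0.7]
opening: 0.213
tip [ 498.3 -114.2   51.1] z [ 0.001  0.    -1.   ] r 110.1 ang 227.9 F [-0.2  0.4 -0.7] 0.21322676930252316
231.0 [ 4.6 -3.8]
237.0 [ 9.3 -6.8]
243.0 [10.  -5.8]
249.0 [10.5 -4.7]
255.0 [11.  -3.6]
261.0 [11.3 -2.4]
267.0 [11.5 -1.2]
273.0 [11.5  0. ]
279.0 [11.5  1.2]
285.0 [11.3  2.4]
291.0 [11.   3.6]
297.0 [10.5  4.7]
303.0 [10.   5.8]
309.0 [9.3 6.8]
315.0 [8.6 7.7]
318.0 [4.  4.2]
321.0 [3.7 4.4]
323.0 [2.4 3. ]
325.0 [2.3 3.1]
327.0 [2.1 3.2]
```

```bash
python3 -m inch '[[0,0,0,4.6,-3.8,0,-1],[0,0,0,4.7,-3.4,0,-1],[0,0,0,2.5,-1.6,0,-1],[0,0,0,2.5,-1.4,0,-1],[0,0,0,5,-2.8,0,-1],[0,0,0,5.2,-2.4,0,-1],[0,0,0,5.3,-2.3,0,-1]]'; python3 arc.py
python3 -m inch '[[0,0,0,5.5,-1.8,0,-1],[0,0,0,5.5,-1.8,0,-1],[0,0,0,5.6,-1.2,0,-1],[0,0,0,5.7,-1.2,0,-1],[0,0,0,11.5,-1.2,0,-1],[0,0,0,11.5,0,0,-1],[0,0,0,11.5,1.2,0,-1],[0,0,0,11.3,2.4,0,-1],[0,0,0,11,3.6,0,-1],[0,0,0,0,0,0,-1]]'; python3 arc.py 294 297 303 309 315
```

```text
t: 11.2
eef_pos: [528.8, -132.2, 144.6]
tcp_rot: [-3.141, 0.0, -1.563]
ft_force: [-1.1, 0.5, -0.9]
opening: 0.211
tip [ 528.9 -132.2   50.2] z [ 0.001  0.    -1.   ] r 108.6 ang 246.5 F [-1.1  0.5 -0.9] 0.21138245742967857
t: 12.2
eef_pos: [609.1, -131.3, 144.6]
tcp_rot: [-3.14, 0.0, -1.562]
ft_force: [0.2, -0.1, -2.3]
opening: 0.213
tip [ 609.3 -131.3   50.2] z [ 0.002  0.    -1.   ] r 105.6 ang 290.6 F [ 0.2 -0.1 -2.3] 0.21330884367041164
294.0 [ 7.6 -1.7]
297.0 [5.2 2.5]
303.0 [10.   5.8]
309.0 [9.3 6.8]
315.0 [8.6 7.7]
```

```bash
python3 -m inch '[[0,0,0,6,0,0,-1],[0,0,0,7,2,0,-1],[0,0,0,9.5,5.8,0,-1],[0,0,0,9,6.8,0,-1],[0,0,0,4.3,3.9,0,-1],[0,0,0,4.3,3.8,0,-1],[0,0,0,0,0,0,-1]]'; python3 arc.py 318 321 323 325 327
python3 - <<'E'
from h import *
c=cam("top"); save(c,"pics/turn.png",(200,140,360,270),5)
E
```

```text
t: 12.9
eef_pos: [648.2, -109.0, 144.6]
tcp_rot: [-3.14, 0.0, -1.562]
ft_force: [0.0, 0.0, -2.4]
opening: 0.207
tip [ 648.3 -108.9   50.2] z [ 0.001  0.    -1.   ] r 108.0 ang 314.9 F [ 0.   0.  -2.4] 0.20712205515775897
318.0 [5.5 2.8]
321.0 [3.7 4.4]
323.0 [2.4 3. ]
325.0 [2.3 3.1]
327.0 [2.1 3.2]
```

View pics/turn.png

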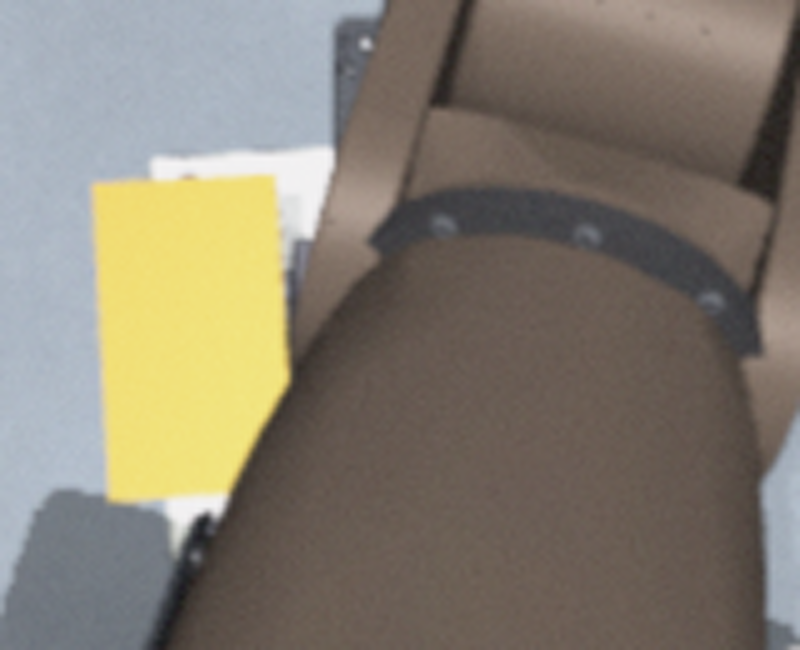

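The arm hides the valve from above in this one. Continuing to the stop by feel.

```bash
python3 -m inch '[[0,0,0,3.5,2.5,0,-1],[0,0,0,3,3,0,-1],[0,0,0,0,0,0,-1]]'|grep ft; python3 arc.py
python3 -m inch '[[0,0,0,1.2,1.5,0,-1],[0,0,0,1.2,1.5,0,-1],[0,0,0,0,0,0,-1]]'|grep ft; python3 arc.py
python3 - <<'E'
from h import *
c=cam("scene"); save(c,"pics/turn2.png",(220,160,360,300),4.2)
E
```

```text
ft_force: [-0.2, 0.4, -1.4]
tip [ 654.7 -103.8   50.4] z [ 0.002  0.    -1.   ] r 109.2 ang 319.2 F [-0.2  0.4 -1.4] 0.21017578057615707
ft_force: [-0.4, 0.5, -1.1]
tip [ 656.9 -101.    50.3] z [ 0.001  0.    -1.   ] r 109.0 ang 321.1 F [-0.4  0.5 -1.1] 0.2081608047359325
```

View pics/turn2.png

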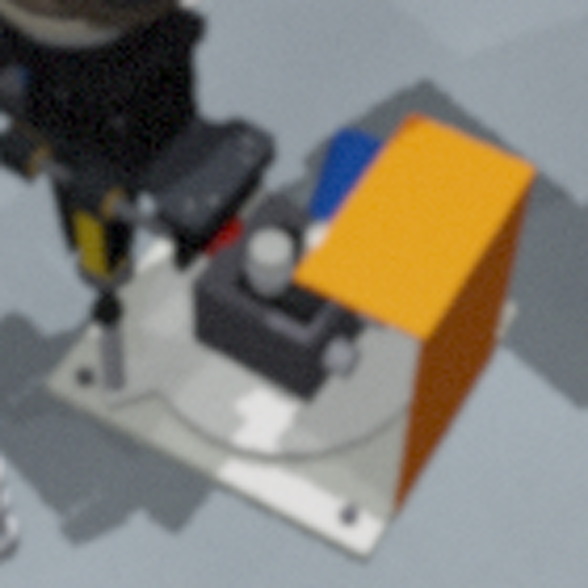

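Scene crop: the blue collar is out at (345,170), and the peg ball at (107,305) is being pushed along. I need only the last few degrees.

```bash
for i in 1 2 ; do python3 -m inch '[[0,0,0,0.9,1.2,0,-1],[0,0,0,0.9,1.2,0,-1],[0,0,0,0,0,0,-1]]'|grep ft; python3 arc.py ; done
python3 - <<'E'
from fit import *
c=cam("scene"); k=c["color"].max(2)<55; k[:226]=0;k[240:]=0;k[:,:236]=0;k[:,256:]=0
v,u=np.nonzero(k); u,v=u.mean(),v.mean()
d=rot(c)@[(u-c["cx"])/c["fx"],(v-c["cy"])/c["fy"],1]; p=c["position"]+d*(106-c["position"][2])/d[2]
r=p[:2]-AX; print(u,v,k.sum(),p,np.hypot(*r),np.degrees(np.arctan2(r[1],r[0]))%360)
E
```

```text
ft_force: [-0.3, -0.7, -0.9]
tip [658.6 -98.6  50.3] z [ 0.001  0.    -1.   ] r 108.9 ang 322.6 F [-0.3 -0.7 -0.9] 0.2107248882226376
ft_force: [-3.9, -4.8, -0.2]
tip [659.6 -97.3  50.2] z [-0.001 -0.001 -1.   ] r 108.8 ang 323.5 F [-3.9 -4.8 -0.2] 0.21181552233340784
245.88235294117646 234.0 34 [666.12597339 -91.10738143 106.        ] 110.79579788478433 328.0642773516436
```

Stop reached: about 6 N at the computed end angle. Backing off and going to the blue collar.

```bash
python3 -m inch '[[0,0,0,-5,-6,0,-1],[0,0,0,0,0,35,-1],[0,0,0,0,0,40,-1],[0,0,0,0,0,40,-1],[0,0,0,-36,10,0,-1],[0,0,0,-36,10,0,-1],[0,0,0,-36,10,0,-1],[0,0,0,-36,10,0,-1],[0,0,0,-36,10,0,-1],[0,0,0,-36,10,0,-1]]'
python3 -m inch '[[0.5,-7.5,0,0,0,-5,-1],[0.5,-7.5,0,0,0,-5,-1],[0.5,-7.5,0,0,0,-5,-1],[0.5,-7.5,0,0,0,-5,-1],[0,-2.4,0,0,0,0,-1],[0,0,0,0,0,0,-1],[0,0,0,0,0,0,-1]]'
python3 - <<'E'
from fit import *
for n in("top","scene"):
    c=cam(n); print(n,ringfit(c,blueness(c),(500.3,-37.5),9))
E
python3 st.py '(500.3,-37.5,130)' 15
```

```text
t: 15.25
eef_pos: [437.5, -41.9, 259.7]
tcp_rot: [-3.14, 0.0, -1.563]
ft_force: [-0.5, -0.5, -0.7]
opening: 0.211
t: 15.95
eef_pos: [440.2, -40.4, 241.3]
tcp_rot: [-2.609, 0.034, -1.548]
ft_force: [0.4, 0.1, -1.2]
opening: 0.21
top (array([393.4, 500.3, -37. ]), array([402.4, 500.3, -36.5]))
scene (array([ 36.1, 501.3, -39. ]), array([ 36.7, 501.3, -38.5]))
t 16.05 tip [488.5 -36.4 160. ] n now [-0.507 -0.041  0.861] want [-0.499 -0.035  0.866]
tip along bore 31.9 lateral [4.1 2.2 2.4]
turn [-0.3   0.58 -0.15] shift [  5.2  -1.  -16.6]
F [-0.2  0.7 -1.4] open 0.207
```

```bash
python3 -m inch '[[-0.3,0.6,0,2.6,-0.5,-8.3,-1],[0,0,0,2.6,-0.5,-8.3,-1],[0,0,0,0,0,0,-1],[0,0,0,0,0,0,-1]]' >/dev/null
python3 st.py '(500,-37.5,130)' -7
python3 - <<'E'
from fit import *
ims=[]
for n in("top","scene"):
    c=cam(n); u,v=map(int,proj(c,(500,-37.5,130))); save(c,"pics/x.png",(u-25,v-25,u+25,v+25),8); ims.append(cv2.imread("pics/x.png"))
    s=state(); tip=s['eef_pos']+94.4*R.from_euler('xyz',s['tcp_rot']).apply([0,0,1]); o=np.array([u-25,v-25]); print(n,((proj(c,tip)-o)*8).round(), ((proj(c,(500,-37.5,130))-o)*8).round())
cv2.imwrite("pics/m3.png",np.hstack(ims))
E
```

```text
t 16.45 tip [492.4 -37.6 142.2] n now [-0.497 -0.037  0.867] want [-0.499 -0.035  0.866]
tip along bore 14.3 lateral [-0.5  0.4 -0.3]
turn [-0.1  -0.09 -0.06] shift [ 11.    0.5 -18.3]
F [ 0.8 -0.  -1.4] open 0.209
top [207. 234.] [208. 204.]
scene [220. 159.] [205. 202.]
```

View pics/m3.png

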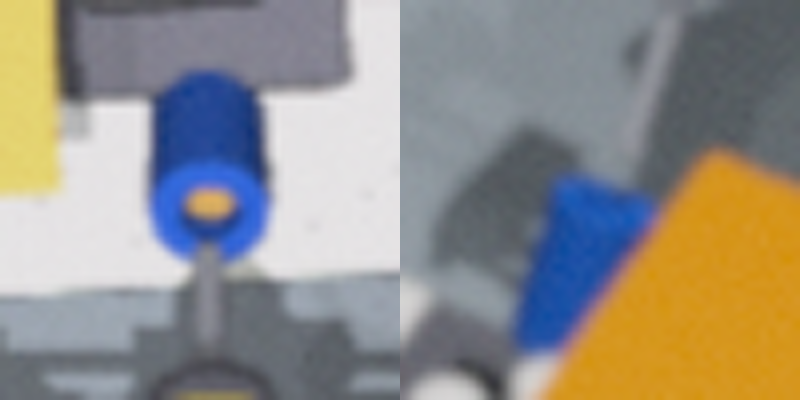

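Left: tip at (207,243), blue mouth at (210,209), aligned. Right: tip at (632,155), above the collar rim at (605,190). The valve is square at its stop. Going in.

```bash
python3 -m inch '[[0,0,0,2.8,0.1,-4.6,-1],[0,0,0,2.7,0.1,-4.6,-1],[0,0,0,2.7,0.1,-4.6,-1],[0,0,0,2.7,0.2,-4.6,-1],[0,0,0,0,0,0,-1],[0,0,0,0,0,0,-1]]'>/dev/null; python3 st.py '(500,-37.5,130)' -9
python3 -m inch '[[0,0,0,1,0,-1.7,-1],[0,0,0,0.5,0.1,-0.9,-1],[0,0,0,0,0,0,-1]]' |grep ft; python3 st.py '(500,-37.5,130)' -13|grep -v turn
```

```text
t 17.15 tip [503.2 -37.2 123.9] n now [-0.498 -0.036  0.866] want [-0.499 -0.035  0.866]
tip along bore -6.9 lateral [-0.3  0.1 -0.1]
turn [-0.09 -0.05 -0.05] shift [ 1.2  0.1 -1.7]
F [-0.3 -0.1 -0.7] open 0.212
ft_force: [-0.9, 0.1, -0.2]
t 17.45 tip [504.8 -37.2 121.7] n now [-0.499 -0.036  0.866] want [-0.499 -0.035  0.866]
tip along bore -9.6 lateral [ 0.  -0.1  0. ]
F [-0.9  0.1 -0.2] open 0.211
```

```bash
for i in 1 2; do python3 -m inch '[[0,0,0,0.5,0,-0.9,-1],[0,0,0,0.5,0.1,-0.8,-1],[0,0,0,0,0,0,-1]]' |grep ft; python3 -m inch '[[0,0,0,0,0,0,-1]]' |grep ft;python3 st.py '(500,-37.5,130)' -13|grep bore;done
```

```text
ft_force: [-2.4, -0.7, 1.3]
ft_force: [-1.6, -1.5, 1.8]
tip along bore -11.6 lateral [ 0. -0.  0.]
ft_force: [-2.8, -1.4, 3.4]
ft_force: [-2.6, -1.5, 3.7]
tip along bore -13.6 lateral [0. 0. 0.]
```

```bash
python3 -m inch '[[0,0,0,0.6,0,-1.1,-1],[0,0,0,0.6,0.1,-1.1,-1],[0,0,0,0,0,0,-1]]' |grep ft; for i in 1 2 3; do python3 -m inch '[[0,0,0,0,0,0,-1],[0,0,0,0,0,0,-1]]' |grep ft;done; python3 st.py '(500,-37.5,130)' 30
```

```text
ft_force: [-3.2, -1.1, 5.1]
ft_force: [-4.1, -2.2, 5.1]
ft_force: [-4.0, -0.7, 6.7]
ft_force: [-3.9, -0.7, 6.3]
t 19.15 tip [508.  -36.9 116. ] n now [-0.499 -0.036  0.866] want [-0.499 -0.035  0.866]
tip along bore -16.1 lateral [-0.  0. -0.]
turn [-0.07 -0.   -0.04] shift [-23.   -1.5  39.9]
F [-3.9 -0.7  6.3] open 0.206
```

```bash
python3 -m inch '[[0,0,0,-3,-0.2,5.2,-1],[0,0,0,-6.6,-0.4,11.5,-1],[0,0,0,-6.7,-0.5,11.6,-1],[0,0,0,-6.7,-0.4,11.6,-1],[-0.5,7.5,0,0,0,5,-1],[-0.5,7.5,0,0,0,5,-1],[-0.5,7.5,0,0,-5,4,-1],[-0.5,7.5,0,0,-15,2,-1],[0,0,0,0,0,0,-1]]'
python3 -m inch '[[0,0,0,4,-35,0,-1],[0,0,0,4,-35,0,-1],[0,0,0,4,-35,0,-1],[0,0,0,4,-35,0,-1],[0,0,0,4,-35,0,-1],[0,0,0,4,-35,0,-1],[0,0,0,4,-35,0,-1],[0,0,0,4,-35,0,-1],[0,0,0,0,0,0,-1],[0,0,0,0,0,0,-1]]'
python3 - <<'E'
from h import *
s=state(); z=R.from_euler('xyz',s['tcp_rot']).apply([0,0,1]); n=-z
print(s['eef_pos'],'turn',np.degrees([n[1],-n[0]]).round(2),'shift',(np.array([470.7,-345,104.4])-s['eef_pos']).round(1),s['ft_force'],s['opening'])
E
```

```text
t: 20.05
eef_pos: [440.5, -60.2, 251.7]
tcp_rot: [-3.106, 0.014, -1.554]
ft_force: [0.0, -0.1, -1.2]
opening: 0.21
t: 21.05
eef_pos: [470.2, -339.1, 250.9]
tcp_rot: [-3.103, 0.016, -1.555]
ft_force: [-0.3, -0.0, -1.7]
opening: 0.207
[ 470.16552666 -339.09748659  250.86123561] turn [-0.94  2.19] shift [   0.5   -5.9 -146.5] [-0.29156437 -0.02316671 -1.68634282] 0.20666942138656935
```

Straighten, stop just above the hole and check.

```bash
python3 -m inch '[[-0.9,2.2,0,0.5,-5.9,0,-1],[0,0,0,0,0,-25,-1],[0,0,0,0,0,-25,-1],[0,0,0,0,0,0,-1],[0,0,0,0,0,0,-1]]'
python3 - <<'E'
from h import *
s=state(); z=R.from_euler('xyz',s['tcp_rot']).apply([0,0,1]); n=-z; tip=s['eef_pos']+94.4*z
print(s['eef_pos'],'turn',np.degrees([n[1],-n[0]]).round(2),'shift',(np.array([470.7,-345,104.4])-s['eef_pos']).round(1))
c=cam("scene"); u,v=map(int,proj(c,tip)); save(c,"pics/ins.png",(u-40,v-40,u+40,v+40),7); print('tip in crop',(np.array(proj(c,tip))-(u-40,v-40))*7,'hole',(np.array(proj(c,(468.7,-346.9,85)))-(u-40,v-40))*7)
E
```

```text
t: 21.55
eef_pos: [471.3, -344.4, 202.4]
tcp_rot: [3.141, -0.0, -1.553]
ft_force: [0.2, 0.0, 0.2]
opening: 0.208
[ 471.26570899 -344.42372032  202.4233275 ] turn [ 0.02 -0.01] shift [ -0.6  -0.6 -98. ]
tip in crop [283.40633821 281.82947389] hole [288.95453089 318.73688727]
```

View pics/ins.png

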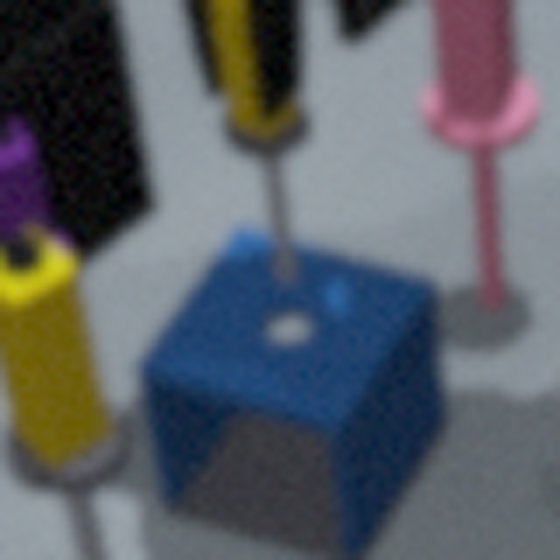

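Tip at (286,280) is almost straight over the hole at (290,328), within the hole's 6 mm clearance. Lowering here.

```bash
python3 -m inch '[[0,0,0,0,0,-12,-1],[0,0,0,0,0,-12,-1],[0,0,0,0,0,-12,-1],[0,0,0,0,0,0,-1]]'; python3 -m inch '[[0,0,0,0,0,-20,-1],[0,0,0,0,0,-20,-1],[0,0,0,0,0,-13,-1],[0,0,0,0,0,-5,-1],[0,0,0,0,0,0,-1],[0,0,0,0,0,0,-1]]'; python3 -c "
from h import *
s=state();print(s['eef_pos'],s['ft_force'],s['moment'])"
```

```text
t: 22.0
eef_pos: [470.5, -344.8, 163.9]
tcp_rot: [3.139, 0.002, -1.554]
ft_force: [-0.5, -0.4, -1.3]
opening: 0.213
t: 22.6
eef_pos: [471.5, -345.6, 108.6]
tcp_rot: [-3.141, -0.001, -1.554]
ft_force: [-0.6, -0.1, -2.1]
opening: 0.21
[ 471.45067499 -345.60312306  108.55208723] [-0.62865744 -0.13862605 -2.05306099] [0.02018206 0.01022121 0.04599949]
```

```bash
python3 -m inch '[[0,0,0,0,0,-2,-1],[0,0,0,0,0,-1.5,-1],[0,0,0,0,0,0,-1]]'; python3 -m inch '[[0,0,0,0,0,0,-0.4],[0,0,0,0,0,0,0.1],[0,0,0,0,0,0,0.2],[0,0,0,0,0,0,0.2],[0,0,0,0,0,20,0.2],[0,0,0,0,0,40,0.2],[0,0,0,0,0,45,0.2],[0,0,0,0,0,40,0.2],[0,0,0,0,0,0,0.2]]'; python3 -m inch '[[0,0,0,-30,-30,0,0.2],[0,0,0,-35,-35,0,0.2],[0,0,0,-35,-35,0,0.2],[0,0,0,-35,-35,0,0.2],[0,0,0,0,0,0,0.2],[0,0,0,0,0,0,0.2]]'
python3 - <<'E'
from fit import *
s=cam("scene"); t=cam("top")
a=cv2.resize(s["color"][110:310,180:360],None,fx=2.2,fy=2.2); b=cv2.resize(t["color"][140:340,210:390+70],(396*250//180,440))
cv2.imwrite("pics/final.png",np.hstack([a[:440],b])[:,:800,::-1])
h=cv2.cvtColor(t["color"],cv2.COLOR_RGB2HSV); m=cv2.inRange(h,(20,120,90),(35,255,255)); m[:240]=0;m[275:]=0;m[:,:400]=0;m[:,445:]=0
P=cloud(t)[m>0]; P=P[P[:,2]>145]; print("handle top",P.mean(0).round(1),len(P))
print("blue mouth",ringfit(t,blueness(t),(500.3,-37.5),6)); print(state()['ft_force'],state()['t'])
E
```

```text
t: 22.9
eef_pos: [471.1, -345.3, 104.5]
tcp_rot: [3.141, -0.001, -1.554]
ft_force: [-0.2, -0.0, -1.2]
opening: 0.209
t: 23.8
eef_pos: [472.5, -346.4, 254.9]
tcp_rot: [-3.136, -0.007, -1.554]
ft_force: [0.7, -0.2, 0.4]
opening: 0.599
t: 24.4
eef_pos: [335.3, -480.7, 248.5]
tcp_rot: [3.141, 0.001, -1.556]
ft_force: [0.3, 0.7, -0.7]
opening: 0.599
handle top [ 469.1 -341.2  150.8] 46
blue mouth (array([394.6, 500.3, -37. ]), array([403.7, 500.3, -36.5]))
[-0.03812253  0.01244743  0.00239005] 24.5
```

View pics/final.png

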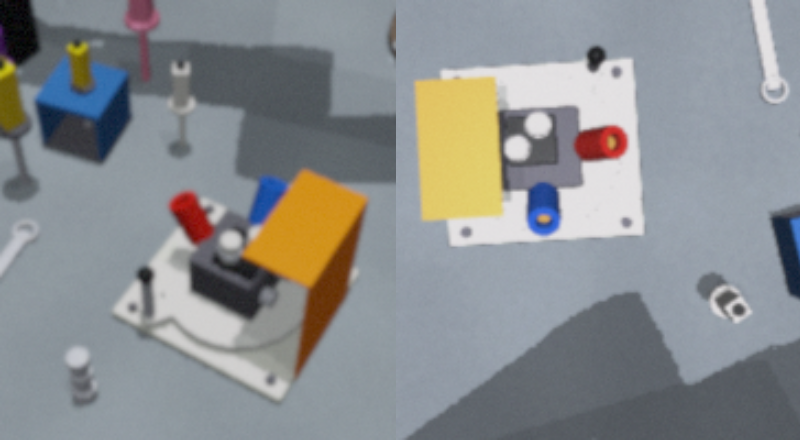

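The probe is back in the stand at (80,65): its top is 150.8 mm high, the same as at the start, so the collar is seated. The valve is at its stop with the blue collar facing -x at (543,210). Handing in.

```bash
python3 -c "
from cell import ticket; print(ticket.job_done())"
```

```text
the job is handed in; nothing more can be done
None
```

I finished the whole sequence and handed the job in at about 24.5 s of the 72 s allowed; no verdict was reported.

- **Red pin:** I pressed it about 6 mm with the valve at its first stop. The force was about 7–8 N, and I held it for over 0.5 s.
- **Valve:** I pushed the crank peg round with the probe shaft until I felt the stop, at about 6 N. The last pictures show the blue collar where the red one was, at the angle computed for the stop.
- **Blue pin:** I pressed it about 6 mm, at about 8 N, and held it for over 0.5 s.
- **Probe:** It is back in its stand and released, with the arm clear. The handle top is at 150.8 mm, against 151.2 mm before, so the collar looks seated.

**Small disagreements:** The handle top measured about 3 mm to one side of where it started, which is within the play of the hole. The pin depths come from force and tool position, because the cameras can't show them directly. I took the bystanders as unmoved from how the pictures look; I did not measure them.

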